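# Latch the bottle caddy and unscrew a cap of unknown thread hand

### The job

On the wooden board over the stove stand two look-alike bottles in a metal caddy: swing the caddy's raised retaining bar down until it rests fully in its catch, then unscrew the cap of the bottle next to the catch (the end where the bar's free tab comes down), trying both ways because its thread may be left- or right-handed. Lift that cap off and finish still holding it in the gripper, upright over its bottle and about 10 cm above the neck, without letting go. Leave both bottles seated in the caddy with the bar latched, the other bottle capped, and do not knock or push the jars and tin at the back of the board.

Things in the scene. Friction and masses are not known exactly. Their poses are not given: they have to be found in the camera images.
- caddy: aluminium caddy fixed on a board (board top z = 0.065), base 76x228 mm, always level. Origin: centre of its underside. Its y axis runs along the row of two pockets towards the hinge post; pocket centres y = +50 and -50 mm, floor z = 8 mm, walls to 33 mm. The catch is at y = -102 mm: the bottle at y = -50 mm is the one to open.
- latch (a joint): retaining bar: 0 = level, down in the catch (hard stop); positive = raised, starts at 0.4 to 0.75 rad. Steel bar 6 mm wide, 8 mm high, swinging in the plane x = -26 mm of the caddy; stiff hinge (0.4 N m), stays where left, about 2 N at the tab. Closed, its upper face is 97.5 mm above the caddy's underside.
- latch_hinge (a point): hinge axis of the retaining bar, at x = -26, y = +100, z = 93.5 mm of the caddy; the axis is parallel to the caddy's x
- latch_tab (a point): middle of the upper face of the flat thumb tab (22x28 mm) at the bar's free end, 234 mm from the hinge; press it down from above, following an arc about the hinge. Closed, it is at x = -26, y = -134, z = 97.5 mm of the caddy, beyond the catch.
- bottle_a: square white bottle, 60x60 mm, 80 mm to its flat shoulder, round neck to 122 mm; loose, 0.5 kg, in a caddy pocket that stops it turning (1.5 mm play a side). Origin: centre of underside; axes as the caddy's. May stand in either pocket. Bottles a and b look alike; one has a right-hand, the other a left-hand thread.
- bottle_b: square white bottle, 60x60 mm, 80 mm to its flat shoulder, round neck to 122 mm; loose, 0.5 kg, in a caddy pocket that stops it turning (1.5 mm play a side). Origin: centre of underside; axes as the caddy's. May stand in either pocket. Bottles a and b look alike; one has a right-hand, the other a left-hand thread (which is which cannot be seen).
- cap_a: grey ribbed cap of bottle_a, 38 mm wide, 38 mm high, 40 g; ridge on top along its +x. Origin: centre of its lower rim. Closed: 100 mm above the bottle's underside, x along the bottle's x. Right way it turns easily, level, is free from 50 degrees and stops at 105: lift at 60 to 95. Wrong way it stops firmly within 5 degrees (fingers slip). Not free, it lifts 2 mm at most.
- cap_b: cap of bottle_b, in all else like cap_a, but its thread is of the other hand (right-hand loosens counter-clockwise seen from above, left-hand clockwise). Only the cap of the bottle standing in the pocket at the catch is to come off; a grip of 30 N is enough.
- coffee_jar: bystander: jar with a black lid, 72 mm diameter, 84 mm high, at the back of the board; origin at its underside
- shaker: bystander: salt shaker, 44 mm diameter, 90 mm high, at the back of the board; origin at its underside
- spice_jar: bystander: spice jar with a green lid, 46 mm diameter, 106 mm high, at the back of the board; origin at its underside
- tin: bystander: flat food tin, 86 mm diameter, 40 mm high, at the back of the board; origin at its underside

How it is judged:
On the way, in this order (a step that is already met when the one before it is completed fails the run):
1. the retaining bar is swung down into its catch (value of joint latch below 0.05 rad), for 0.2 s.
2. the cap of the bottle at the catch is off and held up (((y of bottle_a in the frame of caddy below 0 m and z of cap_a in the frame of caddy between 0.158 and 0.32 m and z of cap_a in the frame of bottle_a above 0.148 m and horizontal distance between cap_a and bottle_a below 0.06 m and angle between cap_a's own z axis and vertical below 0.35 rad and contact force between the fingers and cap_a above 1 N and z of cap_b in the frame of bottle_b below 0.106 m and horizontal distance between cap_b and bottle_b below 0.006 m) or (y of bottle_b in the frame of caddy below 0 m and z of cap_b in the frame of caddy between 0.158 and 0.32 m and z of cap_b in the frame of bottle_b above 0.148 m and horizontal distance between cap_b and bottle_b below 0.06 m and angle between cap_b's own z axis and vertical below 0.35 rad and contact force between the fingers and cap_b above 1 N and z of cap_a in the frame of bottle_a below 0.106 m and horizontal distance between cap_a and bottle_a below 0.006 m))), for 0.2 s.
At the end, for the whole second after the job is handed in: The catch-end cap is held by the fingers (over 1 N), rim 50 to 210 mm above its seat, within 20 degrees of upright and 60 mm of its bottle's axis; the other cap is on its bottle (6 mm); the bar is in its catch (below 0.05 rad); both bottles are in their pockets (lifted under 6 mm) (((y of bottle_a in the frame of caddy below 0 m and z of cap_a in the frame of caddy between 0.158 and 0.32 m and z of cap_a in the frame of bottle_a above 0.148 m and horizontal distance between cap_a and bottle_a below 0.06 m and angle between cap_a's own z axis and vertical below 0.35 rad and contact force between the fingers and cap_a above 1 N and z of cap_b in the frame of bottle_b below 0.106 m and horizontal distance between cap_b and bottle_b below 0.006 m) or (y of bottle_b in the frame of caddy below 0 m and z of cap_b in the frame of caddy between 0.158 and 0.32 m and z of cap_b in the frame of bottle_b above 0.148 m and horizontal distance between cap_b and bottle_b below 0.06 m and angle between cap_b's own z axis and vertical below 0.35 rad and contact force between the fingers and cap_b above 1 N and z of cap_a in the frame of bottle_a below 0.106 m and horizontal distance between cap_a and bottle_a below 0.006 m)) and value of joint latch below 0.05 rad and z of each of bottle_a, bottle_b in the frame of caddy below 0.014 m); the arm keeps its last pose, push and grip.
It fails at once if the coffee jar is pushed by more than 30 mm or knocked over (distance of coffee_jar from where it was at the start of the episode above 0.03 m or angle between coffee_jar's own z axis and vertical above 0.5 rad).
It fails at once if the shaker is pushed by more than 30 mm or knocked over (distance of shaker from where it was at the start of the episode above 0.03 m or angle between shaker's own z axis and vertical above 0.5 rad).
It fails at once if the spice jar is pushed by more than 30 mm or knocked over (distance of spice_jar from where it was at the start of the episode above 0.03 m or angle between spice_jar's own z axis and vertical above 0.5 rad).
It fails at once if the tin is pushed by more than 30 mm or knocked over (distance of tin from where it was at the start of the episode above 0.03 m or angle between tin's own z axis and vertical above 0.5 rad).
It also fails if it takes over 51 s, if anything falls off the work surface, if the arm or the gripper's body presses on something with over 40 N, if the wrist force passes 120 N, or if a joint passes its speed limit or range.

### The arm

A 6-joint arm with a two-finger parallel gripper is mounted at the origin on a cart in front of the work surface, level with it; the furniture and walls round the work are solid. World frame = base frame: x ahead of the robot, y to its left, z up, the work surface at z = 0. Lengths are in m, angles in rad, forces in N, time in s.
With the tool pointing down it reaches from about 0.3 to 0.95 m from the base axis. Payload 3.1 kg.
Tool frame: the origin (TCP) lies between the finger pads; the fingertips stand 8 mm ahead of it and the grasp point (between the pads) lies 11 mm behind it; z points along the fingers, y is the line along which they close (so a half turn about z gives the same grasp; the last joint's range is limited). The gripper opens to 85 mm and grips with 20 to 120 N. Pads are 22 mm wide; open, the fingers measure 114 mm over their backs; the gripper's body (76 mm by 85 mm) begins 54 mm behind the grasp point. The pads swing forward as they close: fully open they stand 13 mm farther back than shut.
Start: joints at [1.063, 0.308, 1.634, -0, 1.2, -0.07], TCP at [0.265, 0.566, 0.239] pointing down, gripper open.
Joint ranges: [-3.06, 3.06], [-0.79, 1.96], [0.05, 2.63], [-1.19, 4.34], [0.05, 2.64], [-2.94, 2.94]. Speed limits (rad/s): [2.79, 2.79, 3.14, 3.14, 3.14, 3.14].

### API

Orientations are given as a unit quaternion [x, y, z, w].
In Python, from plant import bot gives the robot as it stands.
- The arm moves only by the tool play_rows, never from a script. Its argument "commands" is a list of rows, each an object of numbers: "ax", "ay", "az": the turn, a rotation vector about the world's x, y, z scaled (see below); "x", "y", "z": the shift along the world's x, y, z scaled (see below); "jaw": the finger opening in mm, from 0 to 85.4. A call has 1 to 20 rows; each row shifts and turns the commanded pose from where the row before left it; what a row does not reach is not made up. The controller multiplies each number of a shift by 0.02 m and each number of a turn by 6 degrees. A row lasts 1/10 s, in which the tool goes at most 50 mm and 8.59 degrees, less where a joint would pass 70% of its speed; a pose out of reach is approached as far as the arm can. A call with a number of a shift or a turn outside -1 to 1 is refused whole. A call with a gripper value outside its range is refused whole. The fingers move at their own pace and stop on an object; the grip force is fixed at half the most. Time passes only in rows, so rows that do not move let the fingers close. It gives the time, the measured TCP pose, the force, the opening and the grip force at its end, in the units of the state.
- bot.sense(): the state, without advancing time (a new reading comes with each control period).
- bot.capture(name): name is "scene" or "top" or "wrist"; returns (picture, depth): 420x560x3 uint8, blue, green, red; 420x560 float32, m along the optical axis (not along the pixel's ray), 0 where there is no reading.
- bot.camera_params(name): a dict with "fx", "fy", "cx", "cy" (pixels), "k1" (the pictures are not rectified: a ray, as slopes to the right and down, at radius r is drawn at 1 + k1 r^2 times it, then the intrinsics apply), "position" and "rotation" of the camera in the world. Camera axes: x right, y up, looking along -z (the intrinsics and any distortion apply to the point x, -y, -z); pixel columns grow to the right and rows downward; lengths in m; the calibration is good to about 2 mm. A picture is of the moment at which its call begins: read the wrist's pose just before it. camera_params takes no time and is no camera call; for the wrist camera it gives the pose at the moment of the call.
- bot.hand_in(): hands the job in; it is judged then, once.
The state is a dict: "t": time; "q": joint angles; "qd": joint speeds; "joint_torque": joint torques, N m; "ee_pos": TCP position; "tool_rot": TCP orientation; "wrist_force": force on the tool from outside, world axes, zero at the start; "torque": the same for the moment, N m; "opening": opening from 0.0 (shut) to 1.0 (fully open); "grip_force": force on a finger pad.
Only numpy, scipy, OpenCV 4.12 (cv2) and the standard library are available. Lean on these libraries where they do the work, as an engineer would, in place of code of your own. Each camera call takes 0.05 s, during which the arm holds its last target. There are 200 camera calls.

## Working session

There is one attempt and no reset: what is moved stays moved. The work goes in short steps, Python scripts to look and compute and a tool call to move; the robot and the scene stay as the last step left them, time stands still between calls to the robot, and variables do not carry over. Pictures are saved under pics/ and viewed, at most 10 in all, crops included, and the job is handed in when it is done.

Besides the shell and the picture viewer there is one more tool, called after "Request:" as name(argument=value, ...), one argument or row to a line, values as JSON. play_rows: Moves the arm, as the interface text tells. Shifts and turns lie within -1 to 1; 1 stands for 0.02 m of shift or 6 degrees of turn. Its arguments: {"type":"object","properties":{"commands":{"type":"array"}},"required":["commands"]}

```bash
mkdir -p pics; cat > h.py <<'E'
import numpy as np, cv2
from plant import bot
def cap(n,f):
    p=bot.camera_params(n); im,d=bot.capture(n); cv2.imwrite('pics/'+f+'.png',im)
    np.savez('pics/'+f+'.npz',d=d,**{k:np.array(v) for k,v in p.items()}); return im,d,p
def load(f):
    z=np.load('pics/'+f+'.npz'); return cv2.imread('pics/'+f+'.png'),z['d'],z
def world(d,p):
    h,w=d.shape; K=np.array([[p['fx'],0,p['cx']],[0,p['fy'],p['cy']],[0,0,1]],float)
    u,v=np.meshgrid(np.arange(w),np.arange(h))
    s=cv2.undistortPoints(np.stack([u,v],-1).reshape(-1,1,2).astype(float),K,np.array([float(p['k1']),0,0,0])).reshape(h,w,2)
    c=np.stack([s[...,0]*d,-s[...,1]*d,-d],-1)
    R=np.array(p['rotation'])
    W=c@R.T+np.array(p['position']); W[d<=0]=np.nan; return W
E
python3 - <<'E'
from h import *
for n in('scene','top'): 
    im,d,p=cap(n,n+'0'); print(n,p)
a=cv2.imread('pics/top0.png');print(bot.sense())
E
```

```text
scene {'fx': 503.33878902260705, 'fy': 503.33878902260705, 'cx': 284.1450563206336, 'cy': 206.01202156654918, 'k1': -0.16029293677726292, 'position': array([0.00175626, 0.37229609, 0.57191875]), 'rotation': array([-0.23008889,  0.45252081,  0.77776475, -0.3706292 ])}
top {'fx': 424.3442279164304, 'fy': 424.3442279164304, 'cx': 279.72459534882375, 'cy': 214.38946204779938, 'k1': -0.013550310645933745, 'position': array([ 0.51615644, -0.09973232,  1.01230608]), 'rotation': array([-0.04686874,  0.0281824 ,  0.71287812, -0.69915225])}
{'t': 0.1, 'q': array([ 1.06331952e+00,  3.08953436e-01,  1.63505815e+00,  1.19794492e-05,
        1.19969946e+00, -6.97005025e-02]), 'qd': array([ 0.00029734, -0.00156607, -0.00433328, -0.0009924 ,  0.001294  ,
        0.00049659]), 'joint_torque': array([ 2.43053473e-04, -4.16406226e+01, -2.77646363e+01,  6.07101526e-06,
        3.97917800e-03, -2.29311644e-05]), 'ee_pos': array([0.26462047, 0.56541083, 0.23814032]), 'tool_rot': array([ 2.17146444e-01,  9.76138464e-01, -1.01380514e-03, -3.06795221e-04]), 'wrist_force': array([0.62807214, 0.42223706, 0.06746109]), 'torque': array([-0.00362377, -0.01682175,  0.03785186]), 'grip_force': 0.0, 'opening': 1.00197006879934}
```

View pics/top0.png

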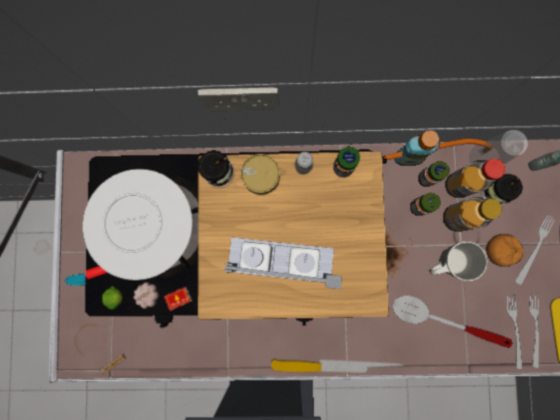

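View pics/scene0.png

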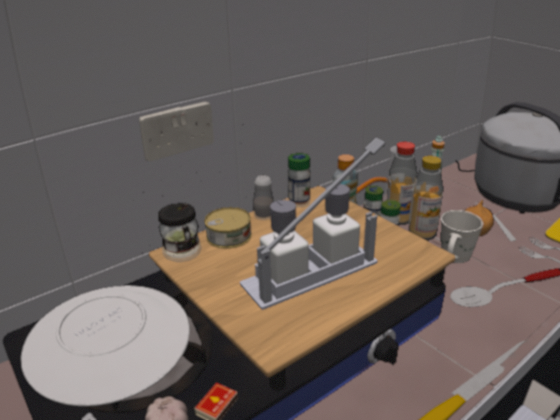

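The top view shows the caddy with its hinge end at about (232,268), the raised tab at (333,281), and the caps at about (253,257) and (304,262). The jars stand in the back row at v≈165. The tab end, and so the bottle to open, is on the right (world -y).

```bash
sed -i "s/R=np.array(p\['rotation'\])/from scipy.spatial.transform import Rotation as Q; R=Q.from_quat(np.array(p['rotation'])).as_matrix()/" h.py
python3 - <<'E'
from h import *
im,d,p=load('top0'); W=world(d,p)
def pr(n,m,z):
    P=W[m]; 
    print(n,len(P),P.mean(0).round(4) if len(P) else '')
box=np.zeros(d.shape,bool); box[235:300,220:350]=1
z=W[...,2]
print('board',np.nanmedian(z[295:310,300:370]))
for n,lo,hi in(('shoulder',.14,.163),('cap',.20,.222)):
    m=box&(z>lo)&(z<hi)
    k,l,s,c=cv2.connectedComponentsWithStats(m.astype(np.uint8))
    for i in range(1,k):
        if s[i,4]>15:
            P=W[l==i]; r=cv2.minAreaRect(P[:,:2].astype(np.float32)*1000); print(n,s[i],P.mean(0).round(4),r)
tab=W[272:292,322:345]; m=tab[...,2]>.16
P=tab[m]; print('tab',len(P),P.mean(0).round(4),P.min(0),P.max(0))
print(z[276:288:2,320:346:2].round(3))
# caddy base/wall
m=box&(z>.067)&(z<.12); P=W[m]; print('walls',cv2.minAreaRect(P[:,:2].astype(np.float32)*1000))
for n,(u,v) in dict(jar=(214,167),tin=(261,174),shaker=(304,162),spice=(347,160)).items(): print(n,W[v,u].round(3))
im2,d2,p2=load('scene0'); W2=world(d2,p2)
P=W2[135:155,362:388]; P=P[P[...,0]<.7]; P=P[P[:,2]>.1];print('tab2',len(P),P.mean(0),P.min(0),P.max(0))
for n,(u,v) in dict(c1=(283,206),c2=(338,192)).items():
    P=W2[v-3:v+4,u-3:u+4].reshape(-1,3); print(n,np.nanmedian(P,0))
cv2.imwrite('pics/topz.png',cv2.resize(im[225:305,215:355],None,fx=5,fy=5,interpolation=2))
E
```

```text
board 0.06403975375312815
shoulder [239 242  32  29 437] [ 0.5266 -0.03    0.1509] ((525.2869873046875, -25.341217041015625), (59.88798141479492, 54.363643646240234), 82.84091186523438)
shoulder [288 247  32  31 496] [ 0.5128 -0.1233  0.1508] ((511.58001708984375, -124.2373046875), (59.81182861328125, 56.61406326293945), 82.65353393554688)
cap [242 247  21  21 323] [ 0.5224 -0.0253  0.21  ] ((522.2586669921875, -25.45302391052246), (37.002952575683594, 36.75867462158203), 25.389314651489258)
cap [295 253  20  20 325] [ 0.51   -0.1241  0.21  ] ((510.1481018066406, -124.24059295654297), (35.94363784790039, 35.57701110839844), 89.33145141601562)
cap [256 270  20   5  59] [ 0.4935 -0.0492  0.21  ] ((493.0880126953125, -50.24952697753906), (36.84587097167969, 6.014169692993164), 82.92485809326172)
tab 217 [ 0.4782 -0.1683  0.2827] [ 0.46691616 -0.18269927  0.16026511] [ 0.48872394 -0.1515327   0.29205801]
[[0.073 0.071 0.122 0.278 0.281 0.282 0.284 0.284 0.288 0.287 0.287 0.065
  0.065]
 [0.272 0.072 0.127 0.278 0.28  0.282 0.283 0.284 0.287 0.291 0.29  0.06
  0.065]
 [0.271 0.274 0.276 0.278 0.279 0.282 0.283 0.288 0.288 0.29  0.29  0.064
  0.064]
 [0.064 0.062 0.068 0.276 0.278 0.283 0.286 0.287 0.29  0.292 0.288 0.065
  0.061]
 [0.065 0.065 0.065 0.279 0.281 0.28  0.284 0.288 0.287 0.292 0.289 0.063
  0.067]
 [0.061 0.063 0.065 0.278 0.28  0.28  0.287 0.285 0.287 0.288 0.291 0.061
  0.061]]
walls ((500.71575927734375, -83.4151611328125), (286.4178466796875, 140.9993438720703), 89.10871887207031)
jar [0.711 0.058 0.147]
tin [ 0.703 -0.037  0.104]
shaker [ 0.716 -0.13   0.151]
spice [ 0.713 -0.216  0.171]
tab2 233 [ 0.47468842 -0.16541685  0.28186966] [ 0.46359792 -0.17977067  0.27087978] [ 0.48917241 -0.14735446  0.29035029]
c1 [ 0.52090306 -0.02460819  0.20975547]
c2 [ 0.50139654 -0.11781721  0.20937852]
```

View pics/topz.png

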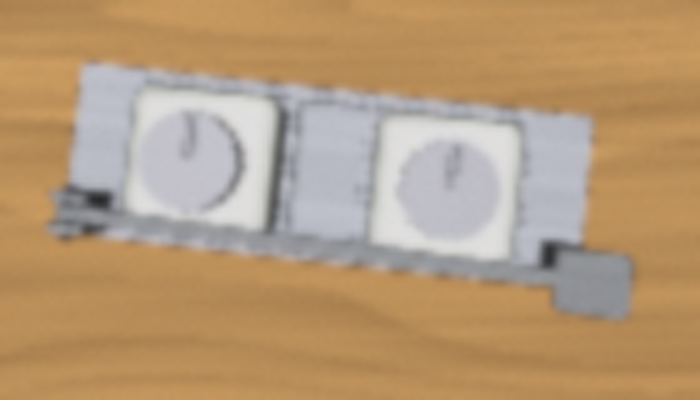

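Request:
play_rows(
  commands=[
    {"x": 0.28,"y": -1,"z": 0.5,"az": -0.625,"jaw": 0},
    {"x": 0.28,"y": -1,"z": 0.5,"az": -0.625,"jaw": 0},
    {"x": 0.28,"y": -1,"z": 0.5,"az": -0.625,"jaw": 0},
    {"x": 0.28,"y": -1,"z": 0.5,"az": -0.625,"jaw": 0},
    {"x": 0.28,"y": -1,"z": 0.5,"az": -0.625,"jaw": 0},
    {"x": 0.28,"y": -1,"z": 0.5,"az": -0.625,"jaw": 0},
    {"x": 0.28,"y": -1,"z": 0.5,"az": -0.625,"jaw": 0},
    {"x": 0.28,"y": -1,"z": 0.5,"az": -0.625,"jaw": 0},
    {"x": 0.28,"y": -1,"z": 0.5,"az": -0.625,"jaw": 0},
    {"x": 0.28,"y": -1,"z": 0.5,"az": -0.625,"jaw": 0},
    {"x": 0.28,"y": -1,"az": -0.625,"jaw": 0},
    {"x": 0.28,"y": -1,"az": -0.625,"jaw": 0},
    {"x": 0.28,"y": -1,"az": -0.625,"jaw": 0},
    {"x": 0.28,"y": -1,"az": -0.625,"jaw": 0},
    {"x": 0.28,"y": -1,"az": -0.625,"jaw": 0},
    {"x": 0.28,"y": -1,"az": -0.625,"jaw": 0},
    {"x": 0.28,"y": -1,"az": -0.625,"jaw": 0},
    {"x": 0.28,"y": -1,"az": -0.625,"jaw": 0},
    {"x": 0.28,"y": -1,"az": -0.625,"jaw": 0},
    {"x": 0.28,"y": -1,"az": -0.625,"jaw": 0},
  ],
)

```text
invalid input
```

Request:
play_rows(
  commands=[
    {"x": 0.28,"y": -1,"z": 0.5,"ax": 0,"ay": 0,"az": -0.62,"jaw": 0},
    {"x": 0.28,"y": -1,"z": 0.5,"ax": 0,"ay": 0,"az": -0.62,"jaw": 0},
    {"x": 0.28,"y": -1,"z": 0.5,"ax": 0,"ay": 0,"az": -0.62,"jaw": 0},
    {"x": 0.28,"y": -1,"z": 0.5,"ax": 0,"ay": 0,"az": -0.62,"jaw": 0},
    {"x": 0.28,"y": -1,"z": 0.5,"ax": 0,"ay": 0,"az": -0.62,"jaw": 0},
    {"x": 0.28,"y": -1,"z": 0.5,"ax": 0,"ay": 0,"az": -0.62,"jaw": 0},
    {"x": 0.28,"y": -1,"z": 0.5,"ax": 0,"ay": 0,"az": -0.62,"jaw": 0},
    {"x": 0.28,"y": -1,"z": 0.5,"ax": 0,"ay": 0,"az": -0.62,"jaw": 0},
    {"x": 0.28,"y": -1,"z": 0.5,"ax": 0,"ay": 0,"az": -0.62,"jaw": 0},
    {"x": 0.28,"y": -1,"z": 0.5,"ax": 0,"ay": 0,"az": -0.62,"jaw": 0},
    {"x": 0.28,"y": -1,"z": 0,"ax": 0,"ay": 0,"az": -0.62,"jaw": 0},
    {"x": 0.28,"y": -1,"z": 0,"ax": 0,"ay": 0,"az": -0.62,"jaw": 0},
    {"x": 0.28,"y": -1,"z": 0,"ax": 0,"ay": 0,"az": -0.62,"jaw": 0},
    {"x": 0.28,"y": -1,"z": 0,"ax": 0,"ay": 0,"az": -0.62,"jaw": 0},
    {"x": 0.28,"y": -1,"z": 0,"ax": 0,"ay": 0,"az": -0.62,"jaw": 0},
    {"x": 0.28,"y": -1,"z": 0,"ax": 0,"ay": 0,"az": -0.62,"jaw": 0},
    {"x": 0.28,"y": -1,"z": 0,"ax": 0,"ay": 0,"az": -0.62,"jaw": 0},
    {"x": 0.28,"y": -1,"z": 0,"ax": 0,"ay": 0,"az": -0.62,"jaw": 0},
    {"x": 0.28,"y": -1,"z": 0,"ax": 0,"ay": 0,"az": -0.62,"jaw": 0},
    {"x": 0.28,"y": -1,"z": 0,"ax": 0,"ay": 0,"az": -0.62,"jaw": 0},
  ],
)

```text
t: 2.1
ee_pos: [0.3768, 0.1651, 0.3388]
tool_rot: [0.764, 0.645, -0.0, -0.0]
wrist_force: [-0.4, 0.0, 0.1]
opening: -0.002
grip_force: 0.0
```

Request:
play_rows(
  commands=[
    {"x": 0.29,"y": -1,"z": 0,"ax": 0,"ay": 0,"az": 0,"jaw": 0},
    {"x": 0.29,"y": -1,"z": 0,"ax": 0,"ay": 0,"az": 0,"jaw": 0},
    {"x": 0.29,"y": -1,"z": 0,"ax": 0,"ay": 0,"az": 0,"jaw": 0},
    {"x": 0.29,"y": -1,"z": 0,"ax": 0,"ay": 0,"az": 0,"jaw": 0},
    {"x": 0.29,"y": -1,"z": 0,"ax": 0,"ay": 0,"az": 0,"jaw": 0},
    {"x": 0.29,"y": -1,"z": 0,"ax": 0,"ay": 0,"az": 0,"jaw": 0},
    {"x": 0.29,"y": -1,"z": 0,"ax": 0,"ay": 0,"az": 0,"jaw": 0},
    {"x": 0.29,"y": -1,"z": 0,"ax": 0,"ay": 0,"az": 0,"jaw": 0},
    {"x": 0.29,"y": -1,"z": 0,"ax": 0,"ay": 0,"az": 0,"jaw": 0},
    {"x": 0.29,"y": -1,"z": 0,"ax": 0,"ay": 0,"az": 0,"jaw": 0},
    {"x": 0.29,"y": -1,"z": 0,"ax": 0,"ay": 0,"az": 0,"jaw": 0},
    {"x": 0.29,"y": -1,"z": 0,"ax": 0,"ay": 0,"az": 0,"jaw": 0},
    {"x": 0.29,"y": -1,"z": 0,"ax": 0,"ay": 0,"az": 0,"jaw": 0},
    {"x": 0.29,"y": -1,"z": 0,"ax": 0,"ay": 0,"az": 0,"jaw": 0},
    {"x": 0.29,"y": -1,"z": 0,"ax": 0,"ay": 0,"az": 0,"jaw": 0},
    {"x": 0.29,"y": -1,"z": -0.5,"ax": 0,"ay": 0,"az": 0,"jaw": 0},
    {"x": 0.29,"y": -1,"z": -0.5,"ax": 0,"ay": 0,"az": 0,"jaw": 0},
    {"x": 0,"y": 0,"z": -0.5,"ax": 0,"ay": 0,"az": 0,"jaw": 0},
  ],
)

```text
t: 3.9
ee_pos: [0.4758, -0.1758, 0.3084]
tool_rot: [0.764, 0.645, -0.0, 0.0]
wrist_force: [-1.0, 0.6, 0.1]
opening: 0.0
grip_force: 0.0
```

```bash
python3 - <<'E'
from h import *
from scipy.optimize import brentq
s=bot.sense();print(s['ee_pos'].round(4),s['q'].round(2),s['wrist_force'].round(2))
y=np.array([.1235,.9923]);x=np.array([.9923,-.1235]);c=np.array([.5163,-.0747])
h=c-.026*x+.1*y
for t in (.6,.56,.5,.4,.3,.2,.1,.05,0,-.02):
    r=.234*np.cos(t)-.004*np.sin(t); print(t,(h-r*y).round(4),round(.1585+.234*np.sin(t)+.004*np.cos(t)+.008,4))
E
```

```text
[ 0.4758 -0.1758  0.3084] [-0.44  0.02  1.83 -0.    1.3  -0.27] [-1.04  0.63  0.11]
0.6 [ 0.4793 -0.1617] 0.3019
0.56 [ 0.4786 -0.1669] 0.2942
0.5 [ 0.4777 -0.1741] 0.2822
0.4 [ 0.4764 -0.1846] 0.2613
0.3 [ 0.4754 -0.1929] 0.2395
0.2 [ 0.4746 -0.199 ] 0.2169
0.1 [ 0.4741 -0.2029] 0.1938
0.05 [ 0.474 -0.204] 0.1822
0 [ 0.474  -0.2045] 0.1705
-0.02 [ 0.4739 -0.2045] 0.1658
```

Request:
play_rows(
  commands=[
    {"x": 0.1,"y": 0.2,"z": -0.5,"ax": 0,"ay": 0,"az": 0,"jaw": 0},
    {"x": 0,"y": 0,"z": -0.5,"ax": 0,"ay": 0,"az": 0,"jaw": 0},
    {"x": 0,"y": -0.2,"z": -0.5,"ax": 0,"ay": 0,"az": 0,"jaw": 0},
    {"x": 0,"y": -0.25,"z": -0.5,"ax": 0,"ay": 0,"az": 0,"jaw": 0},
    {"x": 0,"y": -0.25,"z": -0.5,"ax": 0,"ay": 0,"az": 0,"jaw": 0},
    {"x": -0.1,"y": -0.2,"z": -0.5,"ax": 0,"ay": 0,"az": 0,"jaw": 0},
    {"x": 0,"y": -0.15,"z": -0.5,"ax": 0,"ay": 0,"az": 0,"jaw": 0},
    {"x": -0.1,"y": -0.15,"z": -0.5,"ax": 0,"ay": 0,"az": 0,"jaw": 0},
    {"x": 0,"y": -0.1,"z": -0.5,"ax": 0,"ay": 0,"az": 0,"jaw": 0},
    {"x": 0,"y": -0.1,"z": -0.5,"ax": 0,"ay": 0,"az": 0,"jaw": 0},
    {"x": 0,"y": -0.1,"z": -0.5,"ax": 0,"ay": 0,"az": 0,"jaw": 0},
    {"x": 0,"y": -0.05,"z": -0.5,"ax": 0,"ay": 0,"az": 0,"jaw": 0},
  ],
)

```text
t: 5.1
ee_pos: [0.4733, -0.2011, 0.1883]
tool_rot: [0.763, 0.646, -0.0, -0.0]
wrist_force: [-1.0, -0.1, 1.2]
opening: -0.001
grip_force: 0.6
```

Request:
play_rows(
  commands=[
    {"x": 0,"y": -0.1,"z": -0.4,"ax": 0,"ay": 0,"az": 0,"jaw": 0},
    {"x": 0,"y": 0,"z": -0.3,"ax": 0,"ay": 0,"az": 0,"jaw": 0},
    {"x": 0,"y": 0,"z": -0.2,"ax": 0,"ay": 0,"az": 0,"jaw": 0},
    {"x": 0,"y": 0,"z": 0,"ax": 0,"ay": 0,"az": 0,"jaw": 0},
  ],
)

```text
t: 5.5
ee_pos: [0.4737, -0.2029, 0.171]
tool_rot: [0.763, 0.646, 0.0, -0.0]
wrist_force: [0.3, -0.5, -0.8]
opening: 0.002
grip_force: 0.0
```

Request:
play_rows(
  commands=[
    {"x": 0,"y": 0,"z": -0.1,"ax": 0,"ay": 0,"az": 0,"jaw": 0},
    {"x": 0,"y": 0,"z": -0.1,"ax": 0,"ay": 0,"az": 0,"jaw": 0},
    {"x": 0,"y": 0,"z": 0,"ax": 0,"ay": 0,"az": 0,"jaw": 0},
  ],
)

```text
t: 5.8
ee_pos: [0.4742, -0.2031, 0.1702]
tool_rot: [0.763, 0.646, 0.0, 0.0]
wrist_force: [-5.3, 3.1, 13.7]
opening: -0.004
grip_force: 7.1
```

```bash
python3 - <<'E'
from h import *
print(bot.sense()['wrist_force'])
im,d,p=cap('scene','scene1'); W=world(d,p)
cv2.imwrite('pics/s1z.png',cv2.resize(im[130:330,220:460],None,fx=3,fy=3,interpolation=2))
E
```

```text
[-5.28350993  3.0803987  13.72166417]
```

View pics/s1z.png

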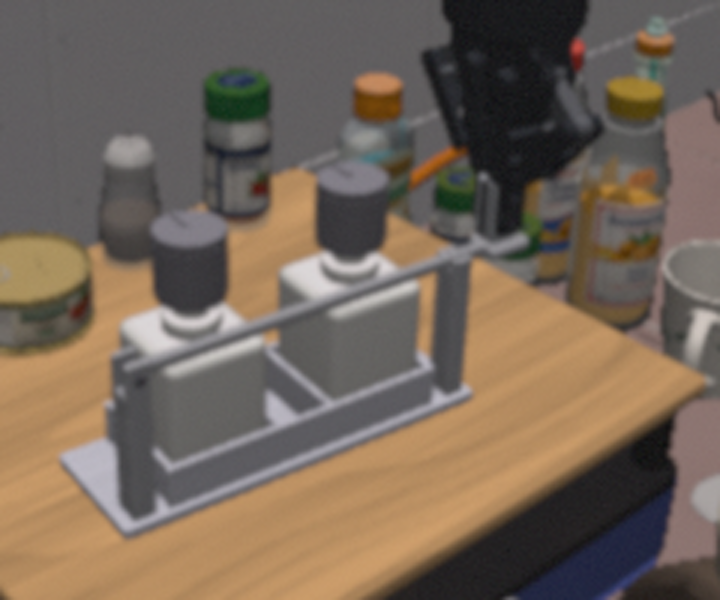

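The bar is level in its catch (crop pixel 455,250), with the tool pressing at 14 N against the stop and the jars untouched. Next I'll go to the catch-end cap.

Request:
play_rows(
  commands=[
    {"x": 0,"y": 0,"z": 0.5,"ax": 0,"ay": 0,"az": 0,"jaw": 0},
    {"x": 0,"y": 0,"z": 1,"ax": 0,"ay": 0,"az": 0,"jaw": 0},
    {"x": 0,"y": 0,"z": 1,"ax": 0,"ay": 0,"az": 0,"jaw": 0},
    {"x": 0,"y": 0,"z": 1,"ax": 0,"ay": 0,"az": 0,"jaw": 0},
    {"x": 0,"y": 0,"z": 0.7,"ax": 0,"ay": 0,"az": 0,"jaw": 65},
    {"x": 0.45,"y": 0.98,"z": 0,"ax": 0,"ay": 0,"az": 0,"jaw": 65},
    {"x": 0.45,"y": 0.98,"z": 0,"ax": 0,"ay": 0,"az": 0,"jaw": 65},
    {"x": 0.45,"y": 0.98,"z": 0,"ax": 0,"ay": 0,"az": 0,"jaw": 65},
    {"x": 0.45,"y": 0.98,"z": 0,"ax": 0,"ay": 0,"az": 0,"jaw": 65},
    {"x": 0,"y": 0,"z": 0,"ax": 0,"ay": 0,"az": 0,"jaw": 65},
  ],
)

```text
t: 6.85
ee_pos: [0.5103, -0.1226, 0.2513]
tool_rot: [0.762, 0.647, 0.0, -0.0]
wrist_force: [-0.4, 0.2, -0.1]
opening: 0.764
grip_force: 0.0
```

```bash
python3 - <<'E'
from h import *
s=bot.sense();print(s['ee_pos'],s['q'].round(2),s['torque'],s['wrist_force'],s['opening'])
im,d,p=cap('wrist','wrist1'); W=world(d,p); z=W[...,2]
m=(abs(z-.2105)<.006)
k,l,st,c=cv2.connectedComponentsWithStats(m.astype(np.uint8))
for i in range(1,k):
    if st[i,4]>150:
        P=W[l==i]; print(st[i],P.mean(0).round(4),cv2.minEnclosingCircle(P[:,:2].astype(np.float32)*1000))
E
```

```text
[ 0.5102796  -0.12264743  0.25126274] [-0.32  0.1   1.86  0.    1.18 -0.16] [ 0.01144014 -0.03944626  0.04442833] [-0.42286147  0.20786589 -0.11351753] 0.7642712544221587
[ 231   20   77   84 4947] [ 0.5219 -0.0243  0.2124] ((521.8167114257812, -24.63771629333496), 19.531578063964844)
[ 244  211   65   64 3187] [ 0.5094 -0.122   0.212 ] ((509.0943908691406, -123.61656951904297), 19.556982040405273)
```

View pics/wrist1.png

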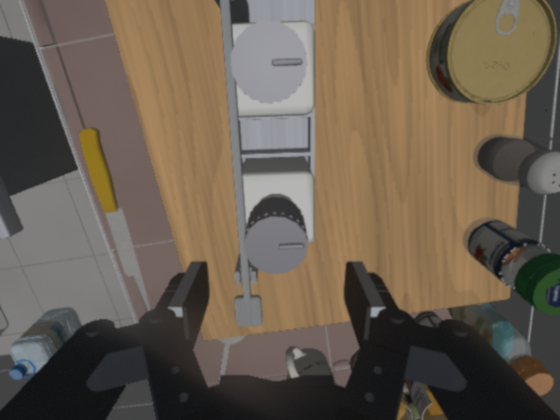

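The wrist view shows the target cap at (276,245) between the fingers, its ridge pointing +x, the other cap at (269,62), and the bar closed in its catch. Now I'll descend and grip.

Request:
play_rows(
  commands=[
    {"x": -0.05,"y": -0.05,"z": -1,"ax": 0,"ay": 0,"az": 0,"jaw": 65},
    {"x": 0,"y": 0,"z": -1,"ax": 0,"ay": 0,"az": 0,"jaw": 65},
    {"x": 0,"y": 0,"z": -1,"ax": 0,"ay": 0,"az": 0,"jaw": 65},
    {"x": 0,"y": 0,"z": -0.65,"ax": 0,"ay": 0,"az": 0,"jaw": 65},
    {"x": 0,"y": 0,"z": 0,"ax": 0,"ay": 0,"az": 0,"jaw": 20},
    {"x": 0,"y": 0,"z": 0,"ax": 0,"ay": 0,"az": 0,"jaw": 20},
    {"x": 0,"y": 0,"z": 0,"ax": 0,"ay": 0,"az": 0,"jaw": 20},
    {"x": 0,"y": 0,"z": 0,"ax": 0,"ay": 0,"az": 0,"jaw": 20},
    {"x": 0,"y": 0,"z": 0,"ax": 0,"ay": 0,"az": 0,"jaw": 20},
  ],
)

```text
t: 7.8
ee_pos: [0.5092, -0.126, 0.1792]
tool_rot: [0.763, 0.646, 0.0, 0.001]
wrist_force: [-0.1, -1.0, -0.6]
opening: 0.43
grip_force: 59.9
```

```bash
python3 -c "
from h import *
s=bot.sense();print(s['ee_pos'],s['torque'],s['wrist_force'],s['q'])"
```

```text
[ 0.50921774 -0.12600788  0.17919692] [-0.1827105   0.05832518 -0.01239456] [-0.09952071 -0.9679079  -0.55368261] [-3.25322584e-01  1.83233074e-01  1.92215134e+00 -5.45899270e-04
  1.03427250e+00 -1.59701497e-01]
```

Request:
play_rows(
  commands=[
    {"x": 0,"y": 0,"z": 0,"ax": 0,"ay": 0,"az": 0.5,"jaw": 20},
    {"x": 0,"y": 0,"z": 0,"ax": 0,"ay": 0,"az": 0.5,"jaw": 20},
    {"x": 0,"y": 0,"z": 0,"ax": 0,"ay": 0,"az": 0.5,"jaw": 20},
    {"x": 0,"y": 0,"z": 0,"ax": 0,"ay": 0,"az": 0.5,"jaw": 20},
  ],
)

```text
t: 8.2
ee_pos: [0.5089, -0.1254, 0.1787]
tool_rot: [0.691, 0.723, 0.0, 0.0]
wrist_force: [0.3, 0.4, -1.2]
opening: 0.434
grip_force: 59.9
```

```bash
python3 -c "
from h import *
s=bot.sense();print(s['ee_pos'],s['torque'],s['wrist_force'],s['q'])"
```

```text
[ 0.50891906 -0.12540519  0.1787328 ] [-0.03996072 -0.00974807 -0.04606662] [ 0.33087952  0.42018948 -1.23055443] [-3.24907147e-01  1.83615314e-01  1.92275942e+00  4.26957941e-04
  1.03438625e+00 -3.71235571e-01]
```

The torque stays near zero after 12° counter-clockwise, so this is the right direction. I'll continue to 75°.

Request:
play_rows(
  commands=[
    {"x": 0,"y": 0,"z": 0,"ax": 0,"ay": 0,"az": 0.75,"jaw": 20},
    {"x": 0,"y": 0,"z": 0,"ax": 0,"ay": 0,"az": 0.75,"jaw": 20},
    {"x": 0,"y": 0,"z": 0,"ax": 0,"ay": 0,"az": 0.75,"jaw": 20},
    {"x": 0,"y": 0,"z": 0,"ax": 0,"ay": 0,"az": 0.75,"jaw": 20},
    {"x": 0,"y": 0,"z": 0,"ax": 0,"ay": 0,"az": 0.75,"jaw": 20},
    {"x": 0,"y": 0,"z": 0,"ax": 0,"ay": 0,"az": 0.75,"jaw": 20},
    {"x": 0,"y": 0,"z": 0,"ax": 0,"ay": 0,"az": 0.75,"jaw": 20},
    {"x": 0,"y": 0,"z": 0,"ax": 0,"ay": 0,"az": 0.75,"jaw": 20},
    {"x": 0,"y": 0,"z": 0,"ax": 0,"ay": 0,"az": 0.75,"jaw": 20},
    {"x": 0,"y": 0,"z": 0,"ax": 0,"ay": 0,"az": 0.75,"jaw": 20},
    {"x": 0,"y": 0,"z": 0,"ax": 0,"ay": 0,"az": 0.75,"jaw": 20},
    {"x": 0,"y": 0,"z": 0,"ax": 0,"ay": 0,"az": 0.75,"jaw": 20},
    {"x": 0,"y": 0,"z": 0,"ax": 0,"ay": 0,"az": 0.75,"jaw": 20},
    {"x": 0,"y": 0,"z": 0,"ax": 0,"ay": 0,"az": 0.75,"jaw": 20},
    {"x": 0,"y": 0,"z": 0,"ax": 0,"ay": 0,"az": 0,"jaw": 20},
  ],
)

```text
t: 9.7
ee_pos: [0.5096, -0.1256, 0.1791]
tool_rot: [0.212, 0.977, 0.0, 0.001]
wrist_force: [1.2, -0.1, 0.5]
opening: 0.43
grip_force: 59.9
```

```bash
python3 - <<'E'
from h import *
s=bot.sense();print(s['ee_pos'],s['torque'],s['wrist_force'],s['q'])
im,d,p=cap('wrist','wrist2')
E
```

```text
[ 0.50962497 -0.12561427  0.17905069] [-0.01960544 -0.29959037 -0.00225534] [ 1.22220874 -0.06372724  0.45482687] [-3.24938574e-01  1.83578383e-01  1.92207385e+00  5.91458120e-04
  1.03337881e+00 -1.46849549e+00]
```

View pics/wrist2.png

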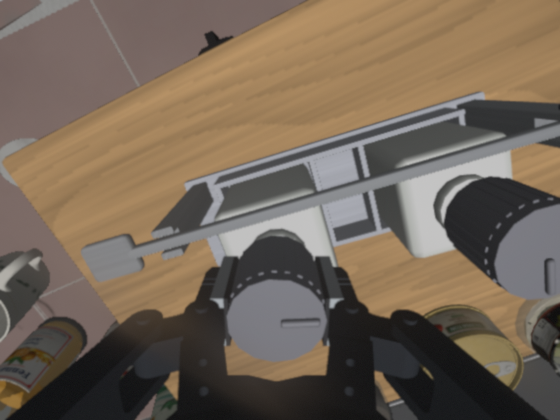

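The held cap's ridge, at (300,323), turned with the fingers and now sits about 75° from the other cap's ridge, so the cap is unscrewed. Next is the lift.

Request:
play_rows(
  commands=[
    {"x": 0,"y": 0,"z": 0.2,"ax": 0,"ay": 0,"az": 0,"jaw": 20},
    {"x": 0,"y": 0,"z": 0.3,"ax": 0,"ay": 0,"az": 0,"jaw": 20},
    {"x": 0,"y": 0,"z": 0.5,"ax": 0,"ay": 0,"az": 0,"jaw": 20},
  ],
)

```text
t: 10.05
ee_pos: [0.508, -0.1253, 0.1983]
tool_rot: [0.212, 0.977, 0.0, -0.001]
wrist_force: [0.1, 0.4, -0.8]
opening: 0.433
grip_force: 60.0
```

Request:
play_rows(
  commands=[
    {"x": 0,"y": 0,"z": 0.5,"ax": 0,"ay": 0,"az": 0,"jaw": 20},
    {"x": 0,"y": 0,"z": 0.5,"ax": 0,"ay": 0,"az": 0,"jaw": 20},
    {"x": 0,"y": 0,"z": 0.5,"ax": 0,"ay": 0,"az": 0,"jaw": 20},
    {"x": 0,"y": 0,"z": 0.5,"ax": 0,"ay": 0,"az": 0,"jaw": 20},
    {"x": 0,"y": 0,"z": 0.5,"ax": 0,"ay": 0,"az": 0,"jaw": 20},
    {"x": 0,"y": 0,"z": 0.5,"ax": 0,"ay": 0,"az": 0,"jaw": 20},
    {"x": 0,"y": 0,"z": 0.5,"ax": 0,"ay": 0,"az": 0,"jaw": 20},
    {"x": 0,"y": 0,"z": 0.5,"ax": 0,"ay": 0,"az": 0,"jaw": 20},
    {"x": 0,"y": 0,"z": 0.5,"ax": 0,"ay": 0,"az": 0,"jaw": 20},
    {"x": 0,"y": 0,"z": 0.3,"ax": 0,"ay": 0,"az": 0,"jaw": 20},
    {"x": 0,"y": 0,"z": 0,"ax": 0,"ay": 0,"az": 0,"jaw": 20},
    {"x": 0,"y": 0,"z": 0,"ax": 0,"ay": 0,"az": 0,"jaw": 20},
    {"x": 0,"y": 0,"z": 0,"ax": 0,"ay": 0,"az": 0,"jaw": 20},
    {"x": 0,"y": 0,"z": 0,"ax": 0,"ay": 0,"az": 0,"jaw": 20},
  ],
)

```text
t: 11.45
ee_pos: [0.5082, -0.1254, 0.2936]
tool_rot: [0.212, 0.977, 0.0, -0.001]
wrist_force: [-0.2, -0.5, -0.3]
opening: 0.432
grip_force: 60.0
```

```bash
python3 - <<'E'
from h import *
im,d,p=cap('scene','scene2')
cv2.imwrite('pics/s2z.png',cv2.resize(im[100:300,220:460],None,fx=3,fy=3,interpolation=2))
E
```

```text
(no output)
```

View pics/s2z.png

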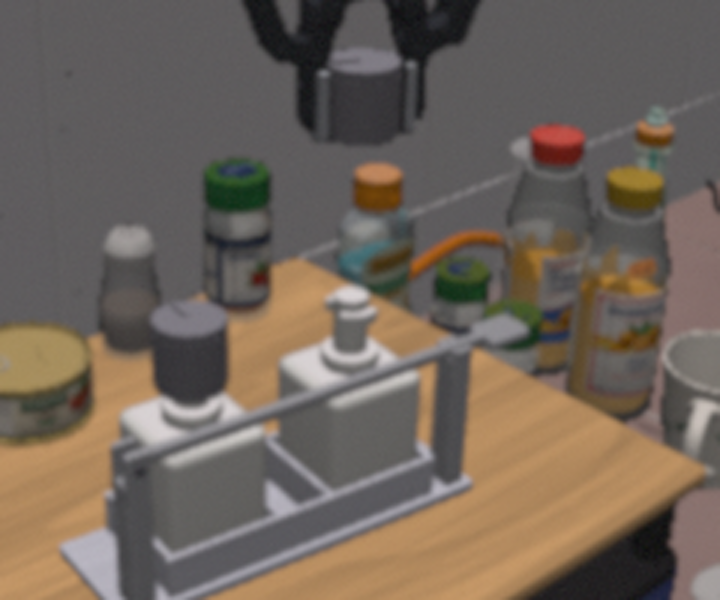

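The cap is held upright at (365,95) over its bare neck at (350,320). The bar is latched, both bottles are seated, and the other cap is on. I'm handing in.

```bash
python3 -c "
from plant import bot
print(bot.hand_in())"
```

```text
the job is handed in; nothing more can be done
None
```

I handed the job in at about 11.5 s: the bar is latched, and the catch-end cap came off counter-clockwise and is held upright about 9 cm above its neck. The last picture showed both bottles seated, the other cap on and no jar or tin disturbed; no verdict came back.

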